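# Take the knurled clamp nut off the demonstration chamber

### The job

Unscrew the round knurled nut (not the wing nut) from its stud on the black demonstration chamber: about a quarter turn anticlockwise frees it. Lift it straight up off the stud, then carry it to the rectangular metal tray and set it down flat in there; lower it in, do not drop it.

Things in the scene. Friction and masses are not known exactly. Their poses are not given: they have to be found in the camera images.
- knurled_nut: Round ribbed steel nut, 48 mm across, 30 mm tall, 0.16 kg, loose, on a vertical stud. Origin: centre of its underside; z up. Grip it across any diameter. Quick-release thread: cannot be pulled up at first. Turned anticlockwise seen from above it stays at its height, comes free 45 to 60 degrees from its start and meets a stop at 95 to 110: aim for 75 to 80, then lift. It turns easily.
- stud_foot (a point): Foot of the knurled nut's stud, on its axis, where the nut sits on a brown bar 66 mm above the table; z up. The stud ends 36 mm above this, 6 mm proud of the nut. It is near the +y end of a fixed black chamber, 200 x 260 mm, with a white-framed window. Nothing else within 100 mm is higher than this point. A wing nut sits on a like stud 196 mm away along -y.
- tray: Rectangular aluminium tray, open on top, 160 mm (its x) by 200 mm (its y), 22 mm high, walls 4 mm and floor 4 mm thick, 0.6 kg, loose, empty, flat on the table. Origin: centre of its underside.
There are look-alikes about, which are no part of the job. What is meant by the knurled_nut is not blue, and is the smaller of those in its own colour.

How it is judged:
On the way:
1. the nut is off its stud and held clear above it (z of knurled_nut in the frame of stud_foot above 0.04 m and contact force between the fingers and knurled_nut above 0.5 N), for 0.1 s.
At the end, for the whole second after the job is handed in: The knurled nut lies flat on the floor of the tray (upright within 10 degrees, its underside no more than 8 mm above the tray's floor), anywhere within the walls, at rest and released; the tray lies flat on the table (x of knurled_nut in the frame of tray between -0.075 and 0.075 m and y of knurled_nut in the frame of tray between -0.095 and 0.095 m and z of knurled_nut in the frame of tray below 0.012 m and angle between knurled_nut's own z axis and vertical below 0.17 rad and angle between tray's own z axis and vertical below 0.1 rad and height (world z) of tray below 0.015 m and linear speed of knurled_nut below 0.02 m/s); the robot touches nothing.
It fails at once if the nut is dropped: let go with its underside more than about 55 mm above the tray's floor (z of knurled_nut in the frame of tray above 0.06 m and horizontal distance between knurled_nut and tray below 0.12 m and contact force between the fingers and knurled_nut below 0.05 N).
It also fails if it takes over 43 s, if anything falls off the work surface, if the arm or the gripper's body presses on something with over 40 N, if the wrist force passes 120 N, or if a joint passes its speed limit or range.

### The arm

A 6-joint arm with a two-finger parallel gripper is mounted at the origin on the work surface. World frame = base frame: x ahead of the robot, y to its left, z up, the work surface at z = 0. Lengths are in m, angles in rad, forces in N, time in s.
With the tool pointing down it reaches from about 0.375 to 0.925 m from the base axis. Payload 5.7 kg.
Tool frame: the origin (TCP) lies at the very end of the fingers, on their centre line; the grasp point (between the pads) lies 19 mm behind it; y points along the fingers, z is the direction in which the jaws open and shut, and the axes are right-handed (so a half turn about y gives the same grasp; the last joint's range is limited). The gripper opens to 85 mm and grips with 20 to 120 N. Pads are 22 mm wide; open, the fingers measure 114 mm over their backs; the gripper's body (76 mm by 85 mm) begins 54 mm behind the grasp point. The pads swing forward as they close: fully open they stand 13 mm farther back than shut.
Start: joints at [-1.403, 0.359, 1.51, -0, 1.272, -0.115], TCP at [0.167, -0.576, 0.209] pointing down, gripper open.
Joint ranges: [-2.97, 2.97], [-1.01, 2.36], [0.21, 2.38], [-0.96, 4.11], [0.2, 2.71], [-2.98, 2.98]. Speed limits (rad/s): [2.39, 2.39, 3.14, 3.14, 3.14, 3.14].

### API

Orientations are given as a 3x3 rotation matrix whose columns are the frame's x, y, z axes.
In Python, from bench import r gives the robot as it stands. The module is installed in compiled form; this text tells all that it offers.
- The arm moves only by the shell command python3 -m pendant 'ROWS' [FORCE]. ROWS is JSON, a list of rows, each an object with "slide": the shift along the tool's x, y, z in mm, a list of three; "angular": the turn, a rotation vector about the tool's x, y, z in degrees, a list of three; "hand": the finger opening in mm, from 0 to 85.4. A call has 1 to 8 rows; each row is the pose to reach, as a shift and turn from the pose commanded when the call began, along the tool's axes at that moment; what a row does not reach only later rows make up. A row lasts 1/10 s, in which the tool goes at most 50 mm and 8.59 degrees, less where a joint would pass 70% of its speed; a pose out of reach is approached as far as the arm can. A call with a gripper value outside its range is refused whole. The fingers move at their own pace and stop on an object; FORCE is the grip in N (left out, the last holds). Time passes only in rows, so rows that repeat a pose let the fingers close. It gives the time, the measured TCP pose, the force and the opening at its end, in the units of the state.
- r.get_state(): the state, without advancing time (a new reading comes with each control period).
- r.read_camera(name): name is "side" or "top" or "wrist"; returns the picture (420x560x3 uint8, blue, green, red); there is no depth.
- r.camera_info(name): a dict with "fx", "fy", "cx", "cy" (pixels), "R" (3x3) and "t" (3): a world point X has camera coordinates R X + t; the wrist camera has in their place "hand_eye" (4x4, takes a point from camera to tool coordinates, whose origin is the TCP and whose axes are the tool frame's). Camera axes: x right, y down, z forward; pixel columns grow to the right and rows downward; lengths in m; the calibration is good to about 2 mm. A picture is of the moment at which its call begins: read the wrist's pose just before it. camera_info takes no time and is no camera call.
- r.finish_job(): hands the job in, once; it reports no verdict.
The state is a dict: "clock": time; "joint_positions": joint angles; "qvel": joint speeds; "tau": joint torques, N m; "eef_pos": TCP position; "ee_rot": TCP orientation; "ft_force": force on the tool from outside, world axes, zero at the start; "wrist_torque": the same for the moment, N m; "finger_gap": opening from 0.0 (shut) to 1.0 (fully open).
Only numpy, scipy, OpenCV 4.12 (cv2) and the standard library are available. Lean on these libraries where they do the work, as an engineer would, in place of code of your own. Each camera call takes 0.05 s, during which the arm holds its last target.

## Working session

There is one attempt and no reset: what is moved stays moved. The work goes in short steps, Python scripts to look and compute and a shell command to move; the robot and the scene stay as the last step left them, time stands still between calls to the robot, and variables do not carry over. Pictures are saved under pics/ and viewed, and the job is handed in when it is done.

```bash
mkdir -p pics; cat > h.py <<'E'
import numpy as np, cv2
from bench import r
def ray(info,u,v):
    d=np.array([(u-info['cx'])/info['fx'],(v-info['cy'])/info['fy'],1.])
    R=np.array(info['R']);t=np.array(info['t'])
    return -R.T@t, R.T@d
def atz(name,u,v,z):
    c,d=ray(r.camera_info(name),u,v); return c+d*(z-c[2])/d[2]
E
python3 - <<'E'
from h import *
for n in ['side','top']:
    cv2.imwrite(f'pics/{n}0.png',r.read_camera(n)); 
    i=r.camera_info(n);print(n,i['fx'],-np.array(i['R']).T@np.array(i['t']))
s=r.get_state();print(s['clock'],s['eef_pos'],np.round(s['ee_rot'],3),s['finger_gap'])
print(np.round(r.camera_info('wrist')['hand_eye'],3))
E
```

```text
side 410.88753711283226 [0.25873564 0.76327895 0.66848926]
top 531.593615583121 [0.47994617 0.12747156 1.12333115]
0.1 [ 0.16730771 -0.57552613  0.20812856] [[-0.96  -0.     0.279]
 [-0.279  0.002 -0.96 ]
 [-0.    -1.    -0.002]] 1.001010705544918
[[-0.001  0.962  0.273 -0.069]
 [-0.001 -0.273  0.962 -0.165]
 [ 1.     0.     0.001  0.001]
 [ 0.     0.     0.     1.   ]]
```

View pics/top0.png

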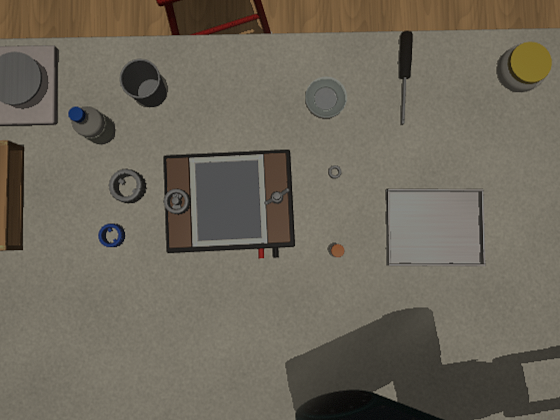

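View pics/side0.png

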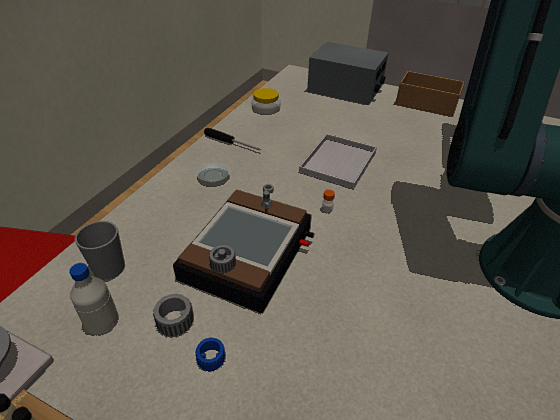

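The top view shows five things that could be taken for the nut:
- grey ribbed nut on the chamber's brown bar, (176,201)
- larger grey ring on the table, (127,185)
- blue ring, (111,235)
- tiny washer, (335,172)
- wing nut, (277,197)

My choice is (176,201): grey, the smaller of the two, and on a stud. The tray is at about (435,227). I'll check both in close crops.

```bash
python3 - <<'E'
from h import *
t=cv2.imread('pics/top0.png');s=cv2.imread('pics/side0.png')
a=cv2.resize(t[165:240,140:215],(400,400),interpolation=cv2.INTER_CUBIC)
b=cv2.resize(s[225:300,185:260],(400,400),interpolation=cv2.INTER_CUBIC)
cv2.imwrite('pics/crop1.png',np.hstack([a,b]))
cv2.imwrite('pics/crop2.png',cv2.resize(t[180:275,375:495],None,fx=6,fy=6,interpolation=cv2.INTER_CUBIC))
E
```

```text
(no output)
```

View pics/crop1.png

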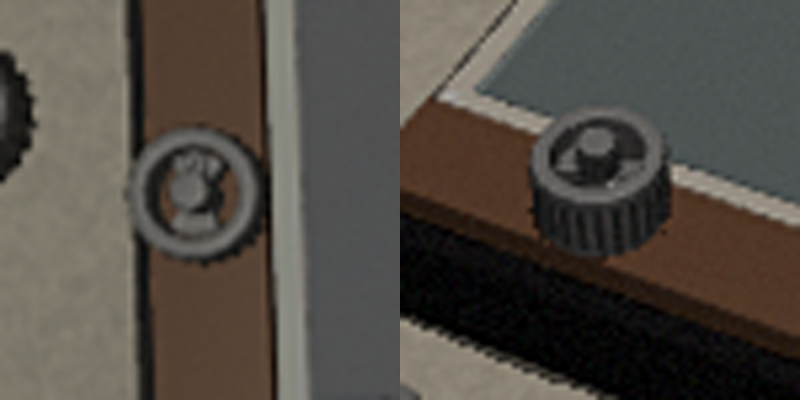

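View pics/crop2.png

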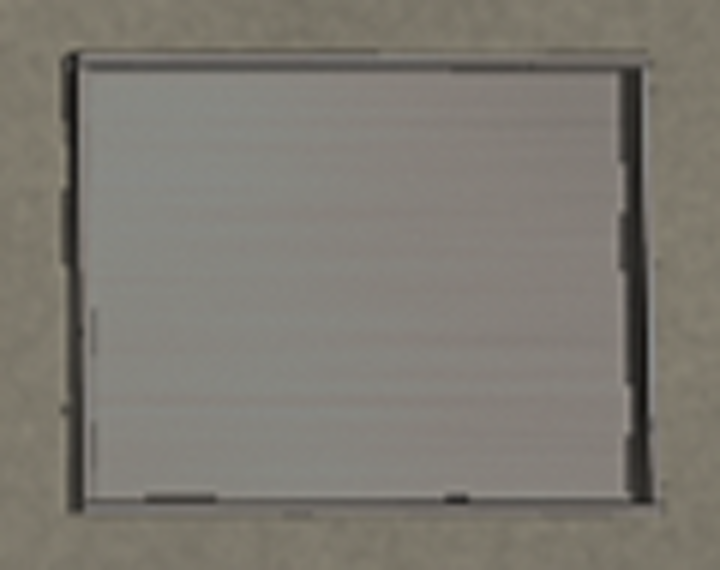

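The left crop confirms the ribbed grey nut on its stud: top-ring centre at about (177.1,201.0) in the top view and (222.5,252.4) in the side view. The second crop shows the tray empty, with its centre at about (435,227).

```bash
python3 - <<'E'
from h import *
print(atz('top',177.1,201.0,.096),atz('side',222.5,252.4,.096))
print('tray',atz('top',435,227,.015),[atz('top',u,v,.022).round(3) for u,v in((386,189),(483,189),(483,265),(387,265))])
s=r.get_state()
R=np.array(s['ee_rot']);p=np.array(s['eef_pos'])
n=(atz('top',177.1,201.0,.096)+atz('side',222.5,252.4,.096))/2
d=n-p; print('d tool mm',R.T@np.r_[d[:2],0]*1000, p, s['joint_positions'])
E
```

```text
[0.57804841 0.32157314 0.096     ] [0.57580646 0.32326206 0.096     ]
tray [ 0.52018085 -0.20086098  0.015     ] [array([ 0.601, -0.1  ,  0.022]), array([ 0.597, -0.303,  0.022]), array([ 0.439, -0.295,  0.022]), array([ 0.444, -0.096,  0.022])]
d tool mm [-643.93340508    1.35860626 -747.95667609] [ 0.16730771 -0.57552613  0.20812856] [-1.40309901e+00  3.59441361e-01  1.51133502e+00 -4.73003668e-06
  1.27248231e+00 -1.15124820e-01]
```

```bash
python3 -m pendant '[{"slide":[-440,0,-315],"angular":[0,0,0],"hand":85},{"slide":[-440,0,-315],"angular":[0,0,0],"hand":85},{"slide":[-440,0,-315],"angular":[0,0,0],"hand":85},{"slide":[-440,0,-315],"angular":[0,0,0],"hand":85},{"slide":[-440,0,-315],"angular":[0,0,0],"hand":85},{"slide":[-440,0,-315],"angular":[0,0,0],"hand":85},{"slide":[-440,0,-315],"angular":[0,0,0],"hand":85},{"slide":[-440,0,-315],"angular":[0,0,0],"hand":85}]'
cat >> h.py <<'E'
def to(x,y,z):
    s=r.get_state();R=np.array(s['ee_rot']);p=np.array(s['eef_pos'])
    print('t',s['clock'],'p',p.round(4),'slide',(R.T@(np.array([x,y,z])-p)*1000).round(1),'q',np.round(s['joint_positions'],2),'F',np.round(s['ft_force'],1),'gap',s['finger_gap'],'yaw',np.degrees(np.arctan2(R[1,2],R[0,2])))
E
python3 -c "
from h import *
to(.577,.322,.2)"
```

```text
clock: 0.9
eef_pos: [0.4155, -0.2598, 0.2088]
ee_rot: [[-0.96, -0.0, 0.279], [-0.279, 0.0, -0.96], [0.0, -1.0, -0.0]]
ft_force: [0.3, -0.8, 0.3]
finger_gap: 0.996
t 0.9 p [ 0.4155 -0.2598  0.2088] slide [-317.4    8.9 -513.7] q [-0.7   0.2   1.74  0.    1.2   0.59] F [ 0.3 -0.8  0.3] gap 0.9963358959405919 yaw -73.80732501761184
```

```bash
python3 -m pendant '[{"slide":[-317,9,-514],"angular":[0,0,0],"hand":85},{"slide":[-317,9,-514],"angular":[0,0,0],"hand":85},{"slide":[-317,9,-514],"angular":[0,0,0],"hand":85},{"slide":[-317,9,-514],"angular":[0,0,0],"hand":85},{"slide":[-317,9,-514],"angular":[0,0,0],"hand":85},{"slide":[-317,9,-514],"angular":[0,0,0],"hand":85},{"slide":[-317,9,-514],"angular":[0,0,0],"hand":85},{"slide":[-317,9,-514],"angular":[0,0,0],"hand":85}]' >/dev/null
python3 -c "
from h import *
to(.577,.322,.2)"
```

```text
t 1.7 p [0.5212 0.1258 0.2027] slide [-108.3    2.7 -172.8] q [ 0.11  0.27  1.66 -0.    1.21  1.4 ] F [ 0.4 -0.6  0.3] gap 0.9958540209361272 yaw -73.78299442329589
```

```bash
python3 -m pendant '[{"slide":[-108,3,-173],"angular":[0,0,0],"hand":85},{"slide":[-108,3,-173],"angular":[0,0,0],"hand":85},{"slide":[-108,3,-173],"angular":[0,0,0],"hand":85},{"slide":[-108,3,-173],"angular":[0,0,0],"hand":85},{"slide":[-108,3,-173],"angular":[0,0,0],"hand":85},{"slide":[-108,3,-173],"angular":[0,0,0],"hand":85},{"slide":[-108,3,-173],"angular":[0,0,0],"hand":85}]' >/dev/null
python3 -c "
from h import *
to(.577,.322,.2)
s=r.get_state()
cv2.imwrite('pics/w1.png',r.read_camera('wrist'))
i=r.camera_info('wrist');H=np.array(i['hand_eye']);R=np.array(s['ee_rot']);p=np.array(s['eef_pos'])
X=np.array([.577,.322,.096]);q=R.T@(X-p);c=np.linalg.inv(H)@np.r_[q,1]
print('pred',c[0]/c[2]*i['fx']+i['cx'],c[1]/c[2]*i['fy']+i['cy'])
"
```

```text
t 2.4 p [0.576  0.3187 0.1994] slide [-1.8 -0.6 -2.9] q [ 0.4   0.45  1.38 -0.    1.31  1.69] F [-0.2  0.1  0.7] gap 0.9902330696335664 yaw -73.80486411690737
pred 275.86358883114536 204.6396904121088
```

View pics/w1.png

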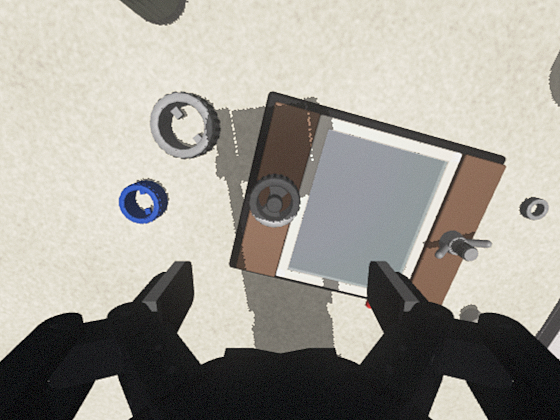

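The wrist view shows the nut at about (274,201), against a predicted (276,205). I'll enlarge it to read that more closely.

```bash
cat >> h.py <<'E'
def wz(u,v,z,s):
    i=r.camera_info('wrist');H=np.array(i['hand_eye']);R=np.array(s['ee_rot']);p=np.array(s['eef_pos'])
    o=R@H[:3,3]+p; d=R@H[:3,:3]@np.array([(u-i['cx'])/i['fx'],(v-i['cy'])/i['fy'],1])
    return o+d*(z-o[2])/d[2]
E
python3 -c "
from h import *
a=cv2.imread('pics/w1.png')[165:240,235:315];cv2.imwrite('pics/w1c.png',cv2.convertScaleAbs(cv2.resize(a,None,fx=7,fy=7,interpolation=cv2.INTER_CUBIC),alpha=2))
s=r.get_state()
for p in((274,200),(275,201)):print(wz(*p,.096,s))
"
```

```text
[0.58090485 0.32457141 0.096     ]
[0.58024239 0.32341094 0.096     ]
```

View pics/w1c.png

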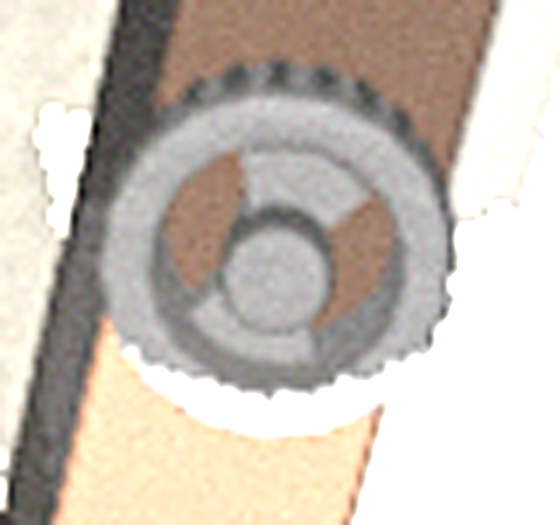

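```bash
python3 -c "
from h import *
s=r.get_state()
print(wz(274.4,203,.096,s),wz(274.6,204.6,.102,s))
to(.578,.3225,.068)
"
```

```text
[0.57823537 0.32342317 0.096     ] [0.57827456 0.32313786 0.102     ]
t 2.45 p [0.5762 0.3184 0.1997] slide [ -3.1 131.7  -3.5] q [ 0.4   0.45  1.39 -0.    1.31  1.69] F [-0.8 -0.6  0.4] gap 0.9936372302535419 yaw -73.84864705108124
```

```bash
python3 -m pendant '[{"slide":[-3,40,-4],"angular":[0,0,0],"hand":85},{"slide":[-3,80,-4],"angular":[0,0,0],"hand":85},{"slide":[-3,105,-4],"angular":[0,0,0],"hand":85},{"slide":[-3,120,-4],"angular":[0,0,0],"hand":85},{"slide":[-3,128,-4],"angular":[0,0,0],"hand":85},{"slide":[-3,130,-4],"angular":[0,0,0],"hand":85},{"slide":[-3,130,-4],"angular":[0,0,0],"hand":60},{"slide":[-3,130,-4],"angular":[0,0,0],"hand":55}]' 40 >/dev/null
python3 -c "
from h import *
to(.5782,.323,.068)
s=r.get_state()
cv2.imwrite('pics/w2.png',r.read_camera('wrist'))"
```

```text
t 3.25 p [0.5797 0.325  0.0715] slide [2.  3.5 1.6] q [0.41 0.58 1.5  0.   1.06 1.7 ] F [-0.8 -0.6 -0.1] gap 0.6854210162763684 yaw -73.80108828356391
```

View pics/w2.png

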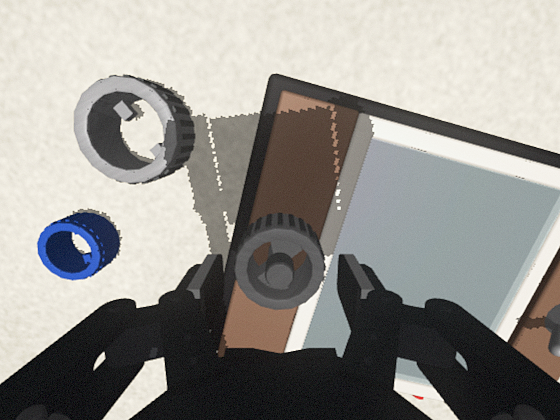

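The nut sits between the pads. I'll measure its centre again from here, in the same image as the fingers.

```bash
python3 -c "
from h import *
a=cv2.imread('pics/w2.png')[200:325,190:375];cv2.imwrite('pics/w2c.png',cv2.convertScaleAbs(cv2.resize(a,None,fx=4,fy=4,interpolation=cv2.INTER_CUBIC),alpha=2))
s=r.get_state();i=r.camera_info('wrist');H=np.array(i['hand_eye'])
R=np.array(s['ee_rot']);p=np.array(s['eef_pos'])
for uv in((280,260),(281,264)):
  X=wz(*uv,.096,s);print(X,(R.T@(X-p)*1000).round(1))
to(.5782,.323,.068)
"
```

```text
[0.58394303 0.32548947 0.096     ] [ -4.4 -24.6   0.8]
[0.58191997 0.32435896 0.096     ] [ -2.1 -24.6   1.3]
t 3.3 p [0.5795 0.3251 0.0714] slide [1.9 3.4 1.6] q [0.41 0.58 1.5  0.   1.06 1.7 ] F [-0.1  0.1 -0.3] gap 0.6486475090193264 yaw -73.79633484956888
```

View pics/w2c.png

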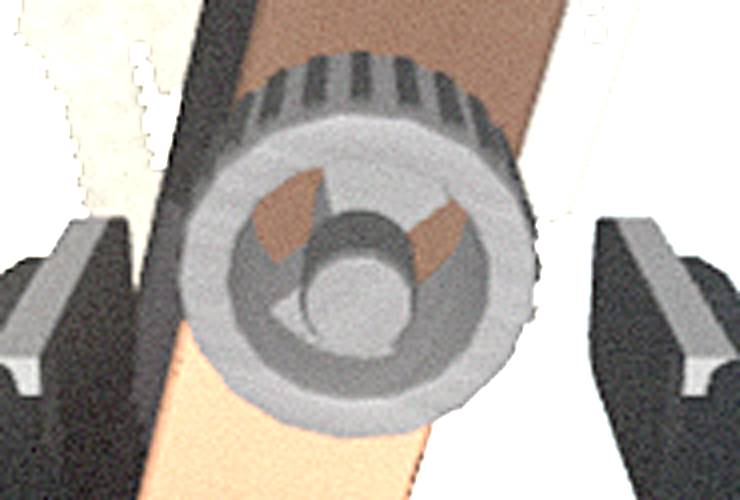

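```bash
python3 -c "
from h import *
s=r.get_state()
R=np.array(s['ee_rot']);p=np.array(s['eef_pos'])
for uv,z in(((279.75,268.6),.096),((279.5,275.2),.102)):
  X=wz(*uv,z,s);print(X,(R.T@(X-p)*1000).round(1))
"
```

```text
[0.5792231  0.32425094 0.096     ] [  0.5 -24.6   0.7]
[0.57852488 0.32417552 0.102     ] [  1.2 -30.6   0.6]
```

```bash
python3 -m pendant '[{"slide":[1,2.5,0.6],"angular":[0,0,0],"hand":55},{"slide":[1,2.5,0.6],"angular":[0,0,0],"hand":40},{"slide":[1,2.5,0.6],"angular":[0,0,0],"hand":40},{"slide":[1,2.5,0.6],"angular":[0,0,0],"hand":40},{"slide":[1,2.5,0.6],"angular":[0,0,0],"hand":40},{"slide":[1,2.5,0.6],"angular":[0,0,0],"hand":40}]' 40
python3 -c "
from h import *
to(.5786,.324,.068)"
```

```text
clock: 3.9
eef_pos: [0.5779, 0.3239, 0.0683]
ee_rot: [[-0.96, 0.001, 0.279], [-0.279, 0.0, -0.96], [-0.001, -1.0, -0.0]]
ft_force: [-1.6, -1.3, 5.8]
finger_gap: 0.523
t 3.9 p [0.5779 0.3239 0.0683] slide [-0.7  0.3  0.1] q [0.41 0.59 1.5  0.   1.05 1.69] F [-1.6 -1.3  5.8] gap 0.5234375631385378 yaw -73.78723383815411
```

```bash
python3 -m pendant '[{"slide":[0,0,0],"angular":[0,-6,0],"hand":40},{"slide":[0,0,0],"angular":[0,-13,0],"hand":40},{"slide":[0,0,0],"angular":[0,-20,0],"hand":40},{"slide":[0,0,0],"angular":[0,-27,0],"hand":40},{"slide":[0,0,0],"angular":[0,-34,0],"hand":40},{"slide":[0,0,0],"angular":[0,-40,0],"hand":40}]' 60
python3 -c "
from h import *
to(.5786,.324,.068);print(r.get_state()['wrist_torque'])
cv2.imwrite('pics/w3.png',r.read_camera('wrist'))"
```

```text
clock: 4.5
eef_pos: [0.5788, 0.3243, 0.0685]
ee_rot: [[-0.552, 0.002, 0.834], [-0.834, 0.001, -0.552], [-0.002, -1.0, 0.001]]
ft_force: [0.6, -0.5, 4.9]
finger_gap: 0.515
t 4.5 p [0.5788 0.3243 0.0685] slide [0.4 0.5 0. ] q [0.41 0.59 1.5  0.   1.05 0.99] F [ 0.6 -0.5  4.9] gap 0.5149442637545848 yaw -33.527825827994455
[ 0.03629784  0.04226618 -0.04971969]
```

View pics/w3.png

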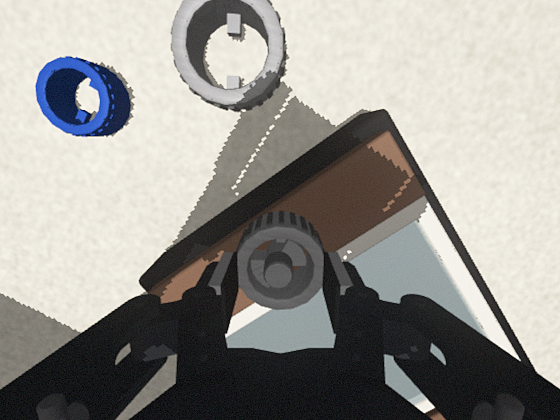

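The pads hold the nut at (281,260) and the wrist has turned 40°. I'll compare the nut's inner tabs to see whether it turned along.

```bash
python3 -m pendant '[{"slide":[0,0,0],"angular":[0,-7,0],"hand":40},{"slide":[0,0,0],"angular":[0,-14,0],"hand":40},{"slide":[0,0,0],"angular":[0,-21,0],"hand":40},{"slide":[0,0,0],"angular":[0,-28,0],"hand":40},{"slide":[0,0,0],"angular":[0,-35,0],"hand":40},{"slide":[0,0,0],"angular":[0,-38,0],"hand":40},{"slide":[0,0,0],"angular":[0,-38,0],"hand":40}]' 60 >/dev/null
python3 -c "
from h import *
to(.5786,.324,.068);print(r.get_state()['wrist_torque'])
cv2.imwrite('pics/w4.png',r.read_camera('wrist'))
cv2.imwrite('pics/c34.png',cv2.convertScaleAbs(np.hstack([cv2.resize(cv2.imread(f'pics/w{k}.png')[205:315,225:335],(390,390),interpolation=cv2.INTER_CUBIC) for k in(3,4)]),alpha=2))"
```

```text
t 5.25 p [0.5787 0.3245 0.0685] slide [ 0.5  0.5 -0.1] q [0.41 0.59 1.5  0.   1.05 0.33] F [0.3 0.5 4.7] gap 0.5132576976054889 yaw 4.294259500162706
[0.11122661 0.0658041  0.04690379]
```

View pics/c34.png

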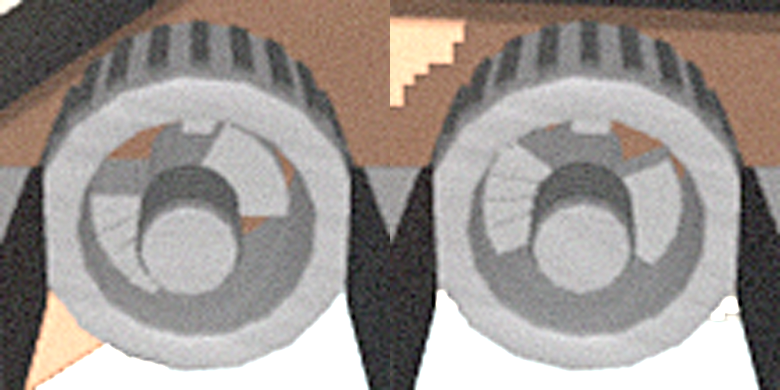

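The nut's small key stays put relative to the gripper while the stud's lugs appear turned by about 38°, so the nut has turned 78° with no slip. Next is a test lift.

```bash
python3 -m pendant '[{"slide":[0,-3,0],"angular":[0,0,0],"hand":40},{"slide":[0,-7,0],"angular":[0,0,0],"hand":40},{"slide":[0,-12,0],"angular":[0,0,0],"hand":40},{"slide":[0,-12,0],"angular":[0,0,0],"hand":40}]' 60

```

```text
clock: 5.7
eef_pos: [0.5782, 0.324, 0.0802]
ee_rot: [[0.073, 0.001, 0.997], [-0.997, 0.001, 0.073], [-0.0, -1.0, 0.001]]
ft_force: [0.2, 0.6, -1.8]
finger_gap: 0.507
```

The reading of −1.8 N is about the nut's weight, so it's free. I'll carry on lifting.

```bash
python3 -m pendant '[{"slide":[0,-20,0],"angular":[0,0,0],"hand":40},{"slide":[0,-45,0],"angular":[0,0,0],"hand":40},{"slide":[0,-75,0],"angular":[0,0,0],"hand":40},{"slide":[0,-100,0],"angular":[0,0,0],"hand":40},{"slide":[0,-110,0],"angular":[0,0,0],"hand":40},{"slide":[0,-110,0],"angular":[0,0,0],"hand":40}]' 60
python3 -c "
from h import *
to(.525,-.2,.19)
cv2.imwrite('pics/w5.png',r.read_camera('wrist'))"
```

```text
clock: 6.3
eef_pos: [0.5788, 0.3242, 0.191]
ee_rot: [[0.073, 0.003, 0.997], [-0.997, 0.001, 0.073], [-0.001, -1.0, 0.003]]
ft_force: [0.7, -0.9, -1.8]
finger_gap: 0.509
t 6.3 p [0.5788 0.3242 0.191 ] slide [ 5.189e+02  1.000e-01 -9.200e+01] q [0.41 0.46 1.39 0.   1.29 0.33] F [ 0.7 -0.9 -1.8] gap 0.5089047198576704 yaw 4.199857183553658
```

View pics/w5.png

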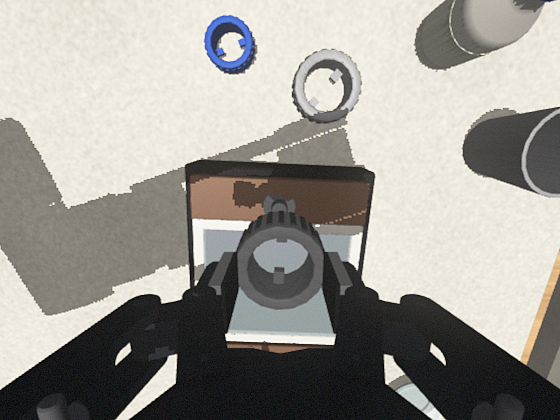

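The stud is bare and the nut is upright in the pads at (281,260). Now I'll carry it to the tray.

```bash
python3 -m pendant '[{"slide":[30,0,-5],"angular":[0,0,0],"hand":40},{"slide":[75,0,-13],"angular":[0,0,0],"hand":40},{"slide":[120,0,-21],"angular":[0,0,0],"hand":40},{"slide":[165,0,-29],"angular":[0,0,0],"hand":40},{"slide":[210,0,-37],"angular":[0,0,0],"hand":40},{"slide":[255,0,-45],"angular":[0,0,0],"hand":40},{"slide":[300,0,-53],"angular":[0,0,0],"hand":40},{"slide":[345,0,-61],"angular":[0,0,0],"hand":40}]' 60 >/dev/null
python3 -m pendant '[{"slide":[45,0,-8],"angular":[0,0,0],"hand":40},{"slide":[90,0,-16],"angular":[0,0,0],"hand":40},{"slide":[130,0,-24],"angular":[0,0,0],"hand":40},{"slide":[155,0,-28],"angular":[0,0,0],"hand":40},{"slide":[172,0,-31],"angular":[0,0,0],"hand":40},{"slide":[174,0,-31],"angular":[0,0,0],"hand":40},{"slide":[174,0,-31],"angular":[0,0,0],"hand":40}]' 60 >/dev/null
python3 -c "
from h import *
to(.522,-.2,.008)
cv2.imwrite('pics/w6.png',r.read_camera('wrist'))
cv2.imwrite('pics/t6.png',r.read_camera('top'))"
```

```text
t 7.85 p [ 0.5235 -0.1999  0.1884] slide [  0.3 180.4  -1.3] q [-0.49  0.32  1.62  0.    1.2  -0.56] F [-0.1  0.5 -1.7] gap 0.510050651926329 yaw 4.165797419758753
```

View pics/w6.png

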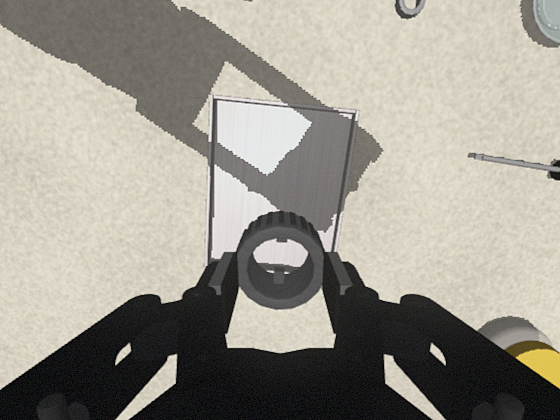

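The tray's far corners are at (212,96) and (357,110), and its near-left corner at about (208,262). I'll check that the point under the nut is inside the tray.

```bash
python3 -c "
from h import *
s=r.get_state()
for uv in((212,96),(357,110),(208,262)): print(wz(*uv,.022,s).round(3))
"
```

```text
[ 0.445 -0.101  0.022]
[ 0.599 -0.104  0.022]
[ 0.442 -0.292  0.022]
```

Both cameras put the tray at about x 0.44–0.60 and y −0.10 to −0.30, so the nut is above its centre. Lowering, slowly at the end.

```bash
python3 -m pendant '[{"slide":[0,25,-1],"angular":[0,0,0],"hand":40},{"slide":[0,65,-1],"angular":[0,0,0],"hand":40},{"slide":[0,105,-1],"angular":[0,0,0],"hand":40},{"slide":[0,140,-1],"angular":[0,0,0],"hand":40},{"slide":[0,160,-1],"angular":[0,0,0],"hand":40},{"slide":[0,170,-1],"angular":[0,0,0],"hand":40},{"slide":[0,174,-1],"angular":[0,0,0],"hand":40},{"slide":[0,174,-1],"angular":[0,0,0],"hand":40}]' 60
python3 -c "
from h import *
to(.522,-.2,.008)"
```

```text
clock: 8.75
eef_pos: [0.5236, -0.2003, 0.0158]
ee_rot: [[0.074, 0.0, 0.997], [-0.997, -0.0, 0.074], [0.0, -1.0, 0.0]]
ft_force: [0.2, 0.6, -0.5]
finger_gap: 0.508
t 8.75 p [ 0.5236 -0.2003  0.0158] slide [-0.4  7.8 -1.6] q [-0.49  0.54  1.78  0.    0.82 -0.56] F [ 0.2  0.6 -0.5] gap 0.507866021430641 yaw 4.245652281157693
```

```bash
python3 -m pendant '[{"slide":[0,2,0],"angular":[0,0,0],"hand":40},{"slide":[0,4,0],"angular":[0,0,0],"hand":40},{"slide":[0,6,0],"angular":[0,0,0],"hand":40},{"slide":[0,7,0],"angular":[0,0,0],"hand":40},{"slide":[0,7,0],"angular":[0,0,0],"hand":40}]' 60|head -4 | sed -n '1,2p;4p'

```

```text
clock: 9.25
eef_pos: [0.523, -0.2006, 0.0085]
ft_force: [1.3, -0.2, -1.6]
```

```bash
python3 -m pendant '[{"slide":[0,1,0],"angular":[0,0,0],"hand":40},{"slide":[0,1,0],"angular":[0,0,0],"hand":40}]' 60| sed -n '1,2p;4p'

```

```text
clock: 9.45
eef_pos: [0.523, -0.2006, 0.0073]
ft_force: [0.0, 0.1, -1.6]
```

```bash
python3 -m pendant '[{"slide":[0,1,0],"angular":[0,0,0],"hand":40},{"slide":[0,1,0],"angular":[0,0,0],"hand":40}]' 60| sed -n '1,2p;4p'
python3 -c "
from h import *
cv2.imwrite('pics/w7.png',r.read_camera('wrist'))"
```

```text
clock: 9.65
eef_pos: [0.5232, -0.2007, 0.0066]
ft_force: [0.1, -0.8, -0.0]
```

View pics/w7.png

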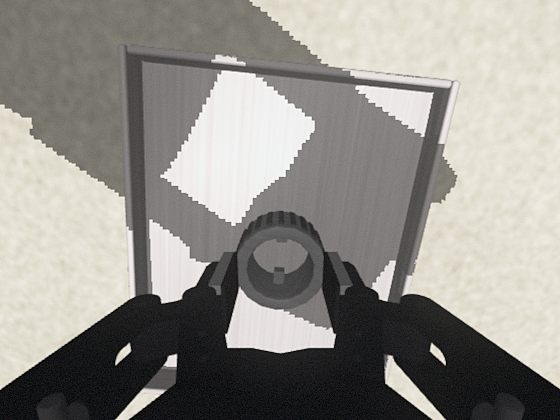

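The weight has come off the wrist (force about 0 N), so the nut rests on the tray floor, well inside the walls. I'll open modestly and rise.

```bash
python3 -m pendant '[{"slide":[0,0.3,0],"angular":[0,0,0],"hand":45},{"slide":[0,0.3,0],"angular":[0,0,0],"hand":52},{"slide":[0,0,0],"angular":[0,0,0],"hand":60},{"slide":[0,0,0],"angular":[0,0,0],"hand":66},{"slide":[0,0,0],"angular":[0,0,0],"hand":66},{"slide":[0,0,0],"angular":[0,0,0],"hand":66}]' 60
python3 -c "
from h import *
cv2.imwrite('pics/w8.png',r.read_camera('wrist'))"
```

```text
clock: 10.3
eef_pos: [0.5231, -0.2006, 0.0064]
ee_rot: [[0.073, 0.0, 0.997], [-0.997, 0.0, 0.073], [-0.0, -1.0, 0.0]]
ft_force: [-0.2, -0.4, -0.6]
finger_gap: 0.773
```

View pics/w8.png

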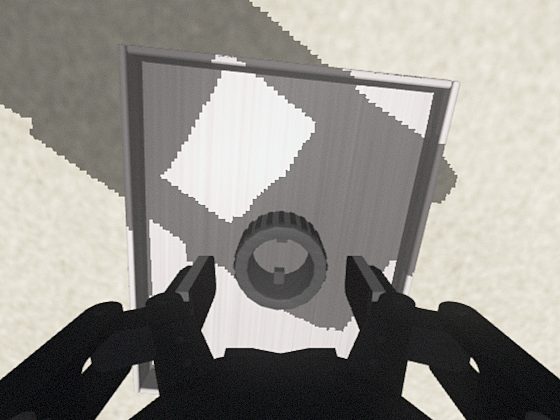

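The pads are clear of the nut on both sides, and it stands flat at (281,262). Retreating straight up.

```bash
python3 -m pendant '[{"slide":[0,-10,0],"angular":[0,0,0],"hand":66},{"slide":[0,-30,0],"angular":[0,0,0],"hand":66},{"slide":[0,-70,0],"angular":[0,0,0],"hand":66},{"slide":[0,-115,0],"angular":[0,0,0],"hand":66},{"slide":[0,-150,0],"angular":[0,0,0],"hand":66},{"slide":[0,-160,0],"angular":[0,0,0],"hand":66},{"slide":[0,-160,0],"angular":[0,0,0],"hand":66}]'
python3 -c "
from h import *
cv2.imwrite('pics/w9.png',r.read_camera('wrist'));cv2.imwrite('pics/s9.png',r.read_camera('side'))
cv2.imwrite('pics/ws9.png',cv2.resize(np.hstack([cv2.imread('pics/w9.png'),cv2.imread('pics/s9.png')]),(800,300)))"
```

```text
clock: 11.05
eef_pos: [0.5244, -0.2013, 0.1689]
ee_rot: [[0.073, 0.004, 0.997], [-0.997, -0.002, 0.073], [0.002, -1.0, 0.004]]
ft_force: [0.5, 0.8, 0.0]
finger_gap: 0.775
```

View pics/ws9.png

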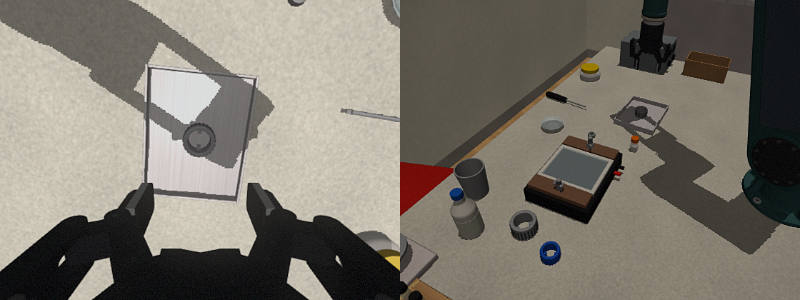

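The nut lies flat near the middle of the tray ((199,138) in the left picture), the stud is bare, and the gripper is clear. Handing in.

```bash
python3 -c "
from bench import r
print(r.finish_job())"
```

```text
the job is handed in; nothing more can be done
None
```

The knurled nut is off its stud and lying flat near the middle of the tray. I handed the job in at about 11 s on the robot's clock, well inside the 43 s limit; no verdict was given.

- **Unscrewing:** I gripped the nut across its diameter and turned it 78° anticlockwise. Wrist pictures showed it turning with the gripper without slipping.
- **Lift and carry:** I lifted it about 120 mm straight up, with the wrist reading about −1.8 N, close to the nut's weight. I then carried it to the tray.
- **Placing:** I lowered it until the weight came off the wrist, opened the fingers and rose clear.
- **Last checks:** The last pictures show the nut flat inside the tray, the tray where it was, the stud bare and the gripper about 0.17 m up, touching nothing.
- **Small disagreements:** The three cameras put the nut 2–3 mm apart, so I settled its position from a close wrist view. The wrist also read about 5 N upward while gripping on the stud, perhaps from the fingertips brushing the bar, but this is far below the limits. No check failed.

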